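Tip the walnuts into the blue bowl

ROBOT

A 6-joint arm with a two-finger parallel gripper is mounted at the origin on the work surface. World frame = base frame: x ahead of the robot, y to its left, z up, the work surface at z = 0. Lengths are in mm, angles in rad, forces in N, time in s.
With the tool pointing down it reaches from about 275 to 850 mm from the base axis. Payload 19 kg.
Tool frame: the origin (TCP) lies midway between the tips of the shut fingers; the grasp point (between the pads) lies 19 mm behind it; y points along the fingers, z is the direction in which the jaws open and shut, and the axes are right-handed (so a half turn about y gives the same grasp; the last joint's range is limited). The gripper opens to 85 mm and grips with 20 to 120 N. Pads are 22 mm wide; open, the fingers measure 114 mm over their backs; the gripper's body (76 mm by 85 mm) begins 54 mm behind the grasp point. The pads swing forward as they close: fully open they stand 13 mm farther back than shut.
Start: joints at [1.164, 0.15, 1.437, -0, 1.554, -0.134], TCP at [154.927, 553.704, 231.267] pointing down, gripper open.
Joint ranges: [-2.8, 2.8], [-0.68, 2.1], [0.12, 2.68], [-1.39, 4.53], [0.16, 2.79], [-2.81, 2.81]. Speed limits (rad/s): [1.89, 1.89, 2.22, 3.01, 3.01, 3.01].

INTERFACE

Orientations are given as a unit quaternion [w, x, y, z].
In Python, from workcell import * gives the robot as it stands.
- The arm moves only by the tool jog_arm, never from a script. Its argument "series" is a list of rows, each a list of 7 numbers: the gripper's target within -1 to 1 (fully open at 1, half-way at 0, shut at -1), then the shift along the tool's x, y, z in m, then the turn, a rotation vector about the tool's x, y, z in rad. A call has 1 to 5 rows; each row is the pose to reach, as a shift and turn from the pose commanded when the call began, along the tool's axes at that moment; what a row does not reach only later rows make up. A row lasts 1/8 s, in which the tool goes at most 62.5 mm and 10.7 degrees, less where a joint would pass 70% of its speed; a pose out of reach is approached as far as the arm can. A call with a gripper value outside its range is refused whole. The fingers move at their own pace and stop on an object; "newtons" is the grip in N (left out, the last holds). Time passes only in rows, so rows that repeat a pose let the fingers close. It gives the time, the measured TCP pose, the force and the opening at its end, in the units of the state.
- get_obs(): the state, without advancing time (a new reading comes with each control period).
- camera(name): name is "scene" or "top" or "wrist"; returns a dict with "pixels" (400x640x3 uint8, blue, green, red), "fx", "fy", "cx", "cy" (pixels), "view" (4x4, takes a point from world to camera coordinates); the wrist camera has in their place "T_tool_cam" (4x4, takes a point from camera to tool coordinates, whose origin is the TCP and whose axes are the tool frame's). Camera axes: x right, y up, looking along -z (the intrinsics and any distortion apply to the point x, -y, -z); pixel columns grow to the right and rows downward; lengths in mm; the calibration is good to about 2 mm. The wrist camera is an equidistant fisheye: a pixel r from the principal point sees the ray r / f radians off the axis. A picture is of the moment at which its call begins: read the wrist's pose just before it. There is no depth.
- finish_job(): hands the job in, once; it reports no verdict.
The state is a dict: "time_s": time; "joints": joint angles; "joint_velocities": joint speeds; "joint_efforts": joint torques, N m; "tcp_pos": TCP position; "tcp_rot": TCP orientation; "force": force on the tool from outside, world axes, zero at the start; "wrist_torque": the same for the moment, N m; "finger_gap": opening from 0.0 (shut) to 1.0 (fully open).
Only numpy, scipy, OpenCV 4.12 (cv2) and the standard library are available. Lean on these libraries where they do the work, as an engineer would, in place of code of your own. Each camera call takes 0.05 s, during which the arm holds its last target. There are 200 camera calls.

TASK

Take the steel scoop by its red handle bar and tip all three walnuts out of it into the blue bowl. Carry it level and bring its lip down to within about two centimetres of the bowl's rim before you tip, so that no nut bounces out. Then set the empty scoop back upright on the table and let go; do not shift the white and brown bowls.

Things in the scene. Friction and masses are not known exactly. Their poses are not given: they have to be found in the camera images.
- scoop: steel scoop holding the walnuts: small open tray, 0.18 kg, red handle bar across its top, spout along its own -x. Origin on its underside, below the bar's middle; z up. Outer width 72 mm along y (inner 64), length from x = -58 (lip) to +50 mm (back wall). Floor 5 mm thick; walls 45 mm high, 33 mm beside the spout.
- scoop_handle (a point): centre of the red handle bar, at (0, 0, 95) mm in the scoop's frame; axes as the scoop's. Bar 16 x 16 mm, 64 mm long along y, between two 4 mm thick, 10 mm wide steel straps at y = +-34 mm. Nothing above, before or behind it; 50 mm free below it to the walnuts. Grip from above, fingers closing along the scoop's x.
- scoop_lip (a point): middle of the lip, at (-57, 0, 18) mm in the scoop's frame; axes as the scoop's. The floor is flat from the back wall to x = -30 mm, then rises as a 25 degree ramp to this top edge, open in front: walnuts roll out only once the scoop is tipped forward, lip down, by clearly more than 25 degrees (45 to 50 is plenty).
- scoop_in (a point): point inside the scoop where the walnuts lie, at (4, 0, 18) mm in the scoop's frame; axes as the scoop's.
- walnut1: whole round walnut, brown ball 28 mm in diameter, 13 g, lying in the steel scoop at the start; rolls freely. Origin: its centre.
- walnut2: whole round walnut, brown ball 28 mm in diameter, 13 g, lying in the steel scoop at the start; rolls freely. Origin: its centre.
- walnut3: whole round walnut, brown ball 28 mm in diameter, 13 g, lying in the steel scoop at the start; rolls freely. Origin: its centre.
- blue_bowl: Blue round ceramic bowl, standing loose on the table, 0.45 kg: 160 mm across the rim, 55 mm high, wall 5 mm, open above. Origin: centre of its underside, z up. The walnuts go in here.
- white_bowl: White round ceramic bowl, standing loose on the table, 0.45 kg: 160 mm across the rim, 55 mm high, wall 5 mm, open above. Origin: centre of its underside, z up. Empty; stays where it is.
- brown_bowl: Brown (terracotta) round ceramic bowl, standing loose on the table, 0.45 kg: 160 mm across the rim, 55 mm high, wall 5 mm, open above. Origin: centre of its underside, z up. Empty; stays where it is.
Not all that is in view belongs to the job. Leave any purple or yellow look-alike of the scoop alone. Of the things like the blue_bowl, leave any that is turquoise; of the rest the larger one is meant.

How it is judged (in metres and radians):
On the way:
1. the scoop is tipped by more than 20 degrees with its lip over the blue bowl, less than 50 mm above the bowl's rim (angle between scoop's own z axis and vertical above 0.35 rad and horizontal distance between scoop_lip and blue_bowl below 0.08 m and height (world z) of scoop_lip below 0.105 m), for 0.2 s.
At the end, for the whole second after the job is handed in: All three walnuts lie in the blue bowl (centres within 68 mm of its axis and below 60 mm height), the bowl stands upright on the table (within 10 degrees), and the empty scoop stands upright (within 10 degrees, underside within 12 mm of the table top) and at rest on the table (horizontal distance between each of walnut1, walnut2, walnut3 and blue_bowl below 0.068 m and height (world z) of walnut1 between 0.008 and 0.06 m and height (world z) of walnut2 between 0.008 and 0.06 m and height (world z) of walnut3 between 0.008 and 0.06 m and angle between each of blue_bowl, scoop's own z axis and vertical below 0.175 rad and height (world z) of blue_bowl below 0.01 m and height (world z) of scoop between -0.01 and 0.012 m and linear speed of scoop below 0.03 m/s); the robot touches nothing.
It fails at once if the scoop tipped by more than 20 degrees with a walnut still in it while its lip is more than 50 mm above the bowl's rim (angle between scoop's own z axis and vertical above 0.35 rad and height (world z) of scoop_lip above 0.105 m and distance between any of walnut1, walnut2, walnut3 and scoop_in below 0.045 m).
It fails at once if the white bowl shifted by more than 30 mm (distance of white_bowl from where it was at the start of the episode above 0.03 m).
It fails at once if the brown bowl shifted by more than 30 mm (distance of brown_bowl from where it was at the start of the episode above 0.03 m).
It also fails if it takes over 56 s, if anything falls off the work surface, if the arm or the gripper's body presses on something with over 40 N, if the wrist force passes 120 N, or if a joint passes its speed limit or range.

## Working session

There is one attempt and no reset: what is moved stays moved. The work goes in short steps, Python scripts to look and compute and a tool call to move; the robot and the scene stay as the last step left them, time stands still between calls to the robot, and variables do not carry over. Pictures are saved under pics/ and viewed, about 8 in all and at most 12, crops included, and the job is handed in when it is done.

Besides the shell and the picture viewer there is one more tool, called after ">>>" by a JSON object that holds its "name" and its "arguments", one argument or row to a line. jog_arm: Moves the arm, as the interface text tells. Its arguments: {"type":"object","properties":{"series":{"type":"array","items":{"type":"array","items":{"type":"number"}}},"newtons":{"type":"number"}},"required":["series"]}

```bash
mkdir -p pics; ls; python3 - <<'E'
from workcell import *
import cv2,numpy as np
o=get_obs();print(o['time_s'],o['tcp_pos'],o['tcp_rot'])
for n in("scene","top"):
    c=camera(n);cv2.imwrite(f'pics/{n}0.png',c['pixels']);print(n,c['fx'],c['fy'],c['cx'],c['cy'],np.round(c['view'],3).tolist(), [k for k in c])
    np.save(n+'_view.npy',c['view'])
E
```

```text
pics
0.0 [154.84417166 553.51671544 230.71383733] [-0.70014675  0.70093185 -0.09625331  0.09604358]
scene 449.6776605894198 449.6776605894198 323.0128062167115 196.21165444407384 [[-0.147, 0.989, 0.005, 107.681], [-0.831, -0.126, 0.541, 340.378], [0.536, 0.075, 0.841, -1589.098], [0.0, 0.0, 0.0, 1.0]] ['pixels', 'fx', 'fy', 'cx', 'cy', 'view']
top 371.0176900727654 371.0176900727654 325.8550667143971 203.261926187422 [[-0.011, -1.0, 0.01, -33.807], [0.989, -0.01, 0.147, -500.941], [-0.147, 0.011, 0.989, -944.814], [0.0, 0.0, 0.0, 1.0]] ['pixels', 'fx', 'fy', 'cx', 'cy', 'view']
```

View pics/scene0.png

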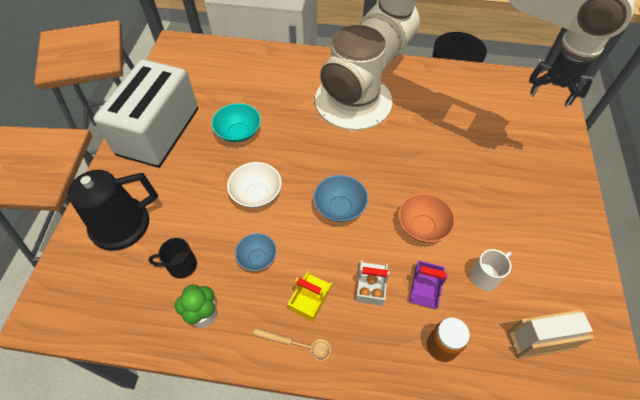

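View pics/top0.png

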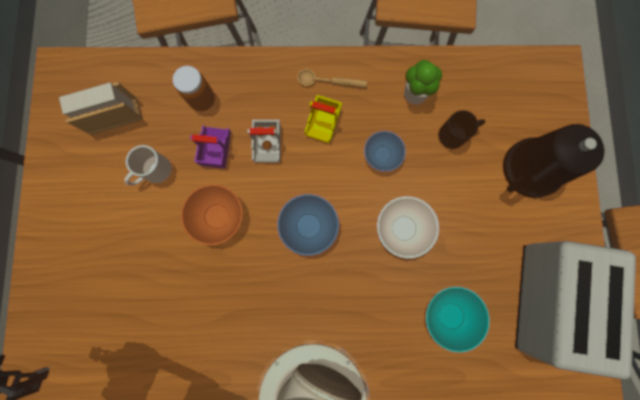

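```bash
cat > h.py <<'E'
import cv2,numpy as np
K={'scene':(449.678,323.013,196.212),'top':(371.018,325.855,203.262)}
V={n:np.load(n+'_view.npy') for n in K}
def ray(n,uv):
    f,cx,cy=K[n];d=np.array([(uv[0]-cx)/f,-(uv[1]-cy)/f,-1.]);R=V[n][:3,:3]
    return -R.T@V[n][:3,3],R.T@(d/np.linalg.norm(d))
def plane(n,uv,z):
    o,d=ray(n,uv);return o+d*(z-o[2])/d[2]
def proj(n,p):
    f,cx,cy=K[n];q=V[n][:3,:3]@p+V[n][:3,3];return np.array([cx-f*q[0]/q[2],cy+f*q[1]/q[2]])
def tri(a,b):
    (o1,d1),(o2,d2)=ray('scene',a),ray('top',b)
    s=np.linalg.lstsq(np.c_[d1,-d2],o2-o1,rcond=None)[0];p,q=o1+s[0]*d1,o2+s[1]*d2
    return (p+q)/2,np.linalg.norm(p-q)
def mask(img,lo,hi,box):
    m=cv2.inRange(cv2.cvtColor(img,cv2.COLOR_BGR2HSV),lo,hi);k=np.zeros_like(m);x0,y0,x1,y1=box;k[y0:y1,x0:x1]=m[y0:y1,x0:x1]
    c=max(cv2.findContours(k,cv2.RETR_EXTERNAL,cv2.CHAIN_APPROX_NONE)[0],key=cv2.contourArea);return c
E
python3 - <<'E'
from h import *
I={n:cv2.imread(f'pics/{n}0.png') for n in K}
red={'scene':(355,255,395,282),'top':(245,120,280,138)}
blue={'scene':(305,170,375,230),'top':(270,188,348,262)}
ctr={}
for n in K:
    c=mask(I[n],(0,170,110),(6,255,255),red[n]);m=cv2.minAreaRect(c);ctr[n]=m[0];print(n,'red',m)
    c=mask(I[n],(98,60,30),(118,255,255),blue[n]);
    P=np.array([plane(n,p[0],55)[:2] for p in c],np.float32);print('blue',cv2.minEnclosingCircle(P), cv2.fitEllipse(P))
print(tri(ctr['scene'],ctr['top']))
for n in K:print(plane(n,ctr[n],95),plane(n,ctr[n],103))
a=cv2.resize(I['scene'][240:330,270:470],None,fx=4,fy=4,interpolation=cv2.INTER_CUBIC)
b=cv2.resize(I['top'][90:180,180:360],None,fx=4,fy=4,interpolation=cv2.INTER_CUBIC)
b=cv2.copyMakeBorder(b,0,0,0,80,cv2.BORDER_CONSTANT)
cv2.imwrite('pics/z.png',cv2.resize(np.vstack([a,b]),None,fx=.83,fy=.83))
E
```

```text
scene red ((374.6199951171875, 271.65997314453125), (24.324474334716797, 7.071068286895752), 8.130102157592773)
blue ((447.5628356933594, 7.717806816101074), 78.40933227539062) ((447.4363708496094, 7.478893280029297), (151.11912536621094, 153.34825134277344), 101.76774597167969)
top red ((261.5, 131.0), (6.0, 23.0), 90.0)
blue ((443.4983825683594, 8.082876205444336), 75.13465118408203) ((441.9068603515625, 3.8569321632385254), (137.98605346679688, 145.01287841796875), 83.59430694580078)
(array([680.97874528, 123.87059369,  93.98407377]), np.float64(1.127608037065639))
[681.53086507 123.24574956  95.        ] [685.08221351 122.73154516 103.        ]
[680.57040594 124.26754342  95.        ] [677.72759009 122.93280457 103.        ]
```

View pics/z.png

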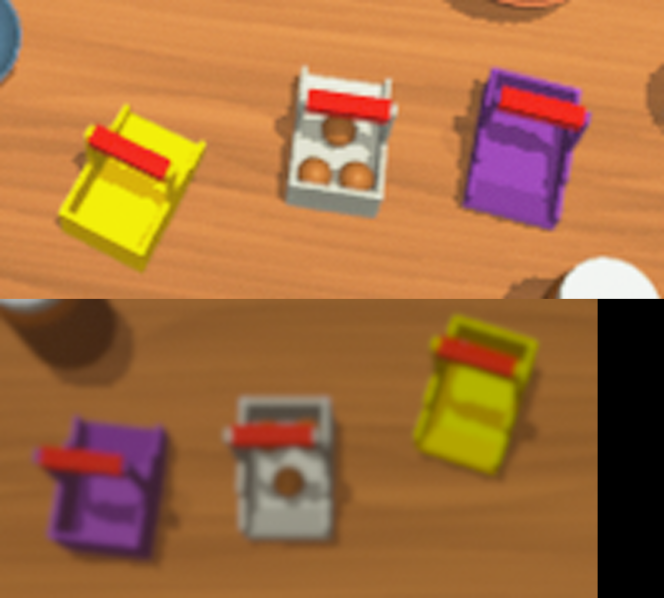

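```bash
cat >> h.py <<'E'
from scipy.spatial.transform import Rotation as Ro
def rot(yaw,tip):  # scoop yaw (rad), tip forward lip-down (deg) -> tool rotation
    y=Ro.from_euler('z',yaw)*Ro.from_euler('y',-np.deg2rad(tip))
    return y*Ro.from_matrix(np.array([[0,0,1],[-1,0,0],[0,-1,0.]]))
def rel(o,pos,yaw=0,tip=0):
    q=o['tcp_rot'];R=Ro.from_quat([q[1],q[2],q[3],q[0]])
    return np.round(R.inv().apply(np.array(pos)-o['tcp_pos'])/1000,4),np.round((R.inv()*rot(yaw,tip)).as_rotvec(),3)
E
python3 - <<'E'
from h import *
from workcell import *
o=get_obs();print(rel(o,(500,8,230)),rel(o,(473,8,165),0,50))
I={n:cv2.imread(f'pics/{n}0.png') for n in K}
red={'scene':(355,255,395,282),'top':(245,120,280,138)}
for n in K:
    c=mask(I[n],(0,170,110),(6,255,255),red[n]);r=cv2.minAreaRect(np.float32([plane(n,p[0],98)[:2] for p in c]));print(n,r)
for n,box,lo,hi in(('scene',(395,190,460,248),(5,150,90),(12,255,255)),):pass
E
```

```text
(array([ 0.4794,  0.0012, -0.4323]), array([1.000e-03, 1.298e+00, 1.000e-03])) (array([ 0.4534,  0.0662, -0.4395]), array([ 0.745,  1.21 , -0.564]))
scene ((682.8220825195312, 123.27964782714844), (60.89186096191406, 19.257844924926758), 89.72542572021484)
top ((679.5161743164062, 123.75873565673828), (58.86628723144531, 15.943737983703613), 89.55075073242188)
```

>>> {"name": "jog_arm", "arguments": {
  "series": [
    [1,0.044,0,-0.04,0,0.14,0],
    [1,0.088,0,-0.08,0,0.28,0],
    [1,0.132,0,-0.12,0,0.42,0],
    [1,0.176,0,-0.16,0,0.56,0],
    [1,0.22,0,-0.2,0,0.7,0]
  ]
}}

```text
time_s: 0.72
tcp_pos: [313.4, 300.1, 231.2]
tcp_rot: [0.624, -0.624, 0.332, -0.332]
force: [0.7, 1.0, -1.1]
finger_gap: 0.999
```

```bash
python3 - <<'E'
from h import *
from workcell import *
o=get_obs();print(o['time_s'],o['tcp_pos'],o['joints'],rel(o,(500,8,230)),rel(o,(473,8,165),0,50))
E
```

```text
0.725 [313.4087625  300.10927917 231.22586048] [ 5.85903116e-01 -1.49465070e-01  1.73759508e+00 -1.39759611e-04
  1.55335390e+00 -7.86450722e-03] (array([ 0.3465,  0.0013, -0.0088]), array([-0.   ,  0.594,  0.   ])) (array([ 0.3314,  0.0663, -0.0312]), array([ 0.846,  0.555, -0.259]))
```

>>> {"name": "jog_arm", "arguments": {
  "series": [
    [1,0.06,0,0,0,0.12,0],
    [1,0.12,0,0,0,0.24,0],
    [1,0.18,0,0,0,0.36,0],
    [1,0.24,0,-0.005,0,0.48,0],
    [1,0.3,0,-0.01,0,0.594,0]
  ]
}}

```text
time_s: 1.35
tcp_pos: [474.1, 46.3, 231.2]
tcp_rot: [0.5, -0.5, 0.5, -0.5]
force: [1.4, 0.1, 0.4]
finger_gap: 1.0
```

```bash
python3 - <<'E'
from h import *
from workcell import *
o=get_obs();print(o['time_s'],o['tcp_pos'],np.round(o['joints'],3),rel(o,(500,8,230)),rel(o,(473,8,165),0,50))
E
```

```text
1.35 [474.09965577  46.30719669 231.21251266] [-0.065 -0.057  1.654  0.     1.544 -0.065] (array([0.0383, 0.0012, 0.0259]), array([ 0., -0., -0.])) (array([ 0.0383,  0.0662, -0.0011]), array([ 0.873, -0.   ,  0.   ]))
```

>>> {"name": "jog_arm", "arguments": {
  "series": [
    [1,0.01,0.014,0,0.18,0,0],
    [1,0.02,0.028,0,0.36,0,0],
    [1,0.03,0.042,0,0.54,0,0],
    [1,0.038,0.056,0,0.72,0,0],
    [1,0.038,0.068,0,0.88,0,0]
  ]
}}

```text
time_s: 1.98
tcp_pos: [473.0, 9.3, 163.0]
tcp_rot: [0.666, -0.238, 0.237, -0.666]
force: [1.9, 1.9, -0.2]
finger_gap: 0.998
```

```bash
python3 - <<'E'
from h import *
from workcell import *
o=get_obs();print(o['time_s'],o['tcp_pos'],np.round(o['joints'],3),rel(o,(680,123,215)))
E
```

```text
1.975 [473.02219075   9.30803031 162.98543999] [-0.309 -0.56   2.394  0.511  0.501 -0.659] (array([-0.1133,  0.1273,  0.1715]), array([-0.885,  0.002,  0.001]))
```

>>> {"name": "jog_arm", "arguments": {
  "series": [
    [1,-0.02,0.025,0.035,-0.18,0,0],
    [1,-0.045,0.051,0.07,-0.36,0,0],
    [1,-0.07,0.077,0.105,-0.54,0,0],
    [1,-0.09,0.102,0.138,-0.71,0,0],
    [1,-0.113,0.127,0.171,-0.885,0,0]
  ]
}}

```text
time_s: 2.6
tcp_pos: [651.6, 106.8, 209.2]
tcp_rot: [0.56, -0.437, 0.438, -0.55]
force: [0.8, -0.1, 1.4]
finger_gap: 1.003
```

>>> {"name": "jog_arm", "arguments": {
  "series": [
    [1,0,0,0,0,0,0],
    [1,0,0,0,0,0,0]
  ]
}}

```text
time_s: 2.85
tcp_pos: [650.0, 105.9, 207.9]
tcp_rot: [0.561, -0.436, 0.438, -0.551]
force: [-1.1, 0.9, 0.4]
finger_gap: 0.996
```

```bash
cat >> h.py <<'E'
def wpix(o,c,p):  # world point -> wrist pixel
    q=o['tcp_rot'];R=Ro.from_quat([q[1],q[2],q[3],q[0]]);t=R.inv().apply(np.array(p,float)-o['tcp_pos'])
    T=np.linalg.inv(c['T_tool_cam']);k=T[:3,:3]@t+T[:3,3];x,y,z=k[0],-k[1],-k[2]
    r=np.hypot(x,y);th=np.arctan2(r,z);return np.array([c['cx']+c['fx']*th*x/r,c['cy']+c['fy']*th*y/r])
def wplane(o,c,uv,zw):
    q=o['tcp_rot'];R=Ro.from_quat([q[1],q[2],q[3],q[0]])
    a,b=(uv[0]-c['cx'])/c['fx'],(uv[1]-c['cy'])/c['fy'];th=np.hypot(a,b)+1e-9;s=np.sin(th)/th
    d=R.apply(c['T_tool_cam'][:3,:3]@np.array([a*s,-b*s,-np.cos(th)]));p=R.apply(c['T_tool_cam'][:3,3])+o['tcp_pos']
    return p+d*(zw-p[2])/d[2]
E
python3 - <<'E'
from h import *
from workcell import *
o=get_obs();c=camera('wrist');print(o['time_s'],o['tcp_pos'],np.round(o['joints'],3))
im=c['pixels'];cv2.imwrite('pics/w1.png',im)
print(wpix(o,c,(681,123.6,103)))
m=cv2.inRange(cv2.cvtColor(im,cv2.COLOR_BGR2HSV),(0,170,80),(6,255,255))
for k in cv2.findContours(m,cv2.RETR_EXTERNAL,cv2.CHAIN_APPROX_NONE)[0]:
    if cv2.contourArea(k)>150: print(cv2.boundingRect(k),cv2.minAreaRect(np.float32([wplane(o,c,p[0],103)[:2] for p in k])))
E
```

```text
2.85 [649.98580894 105.85915701 207.8950677 ] [0.044 0.179 1.469 0.002 1.254 0.035]
[323.2464322  181.75540772]
(360, 293, 34, 47) ((741.4417114257812, -23.70423698425293), (58.297359466552734, 24.68210220336914), 71.27008056640625)
(311, 142, 22, 75) ((679.634521484375, 125.07242584228516), (18.17679786682129, 63.4329833984375), 0.16667678952217102)
(285, 0, 26, 44) ((658.5856323242188, 257.04437255859375), (41.68918228149414, 16.098691940307617), 82.82903289794922)
```

View pics/w1.png

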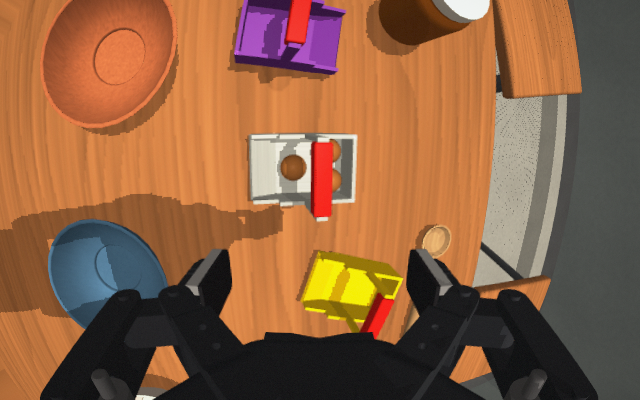

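```bash
python3 - <<'E'
from h import *
from workcell import *
o=get_obs();print(rel(o,(680.3,124,130)),rel(o,(680.3,124,77)))
c=camera('wrist');k=mask(c['pixels'],(98,60,30),(118,255,255),(30,210,172,340))
print(cv2.minEnclosingCircle(np.float32([wplane(o,c,p[0],55)[:2] for p in k])))
E
```

```text
(array([-0.0172,  0.0838,  0.0114]), array([-0.239,  0.009, -0.011])) (array([-0.0167,  0.1353, -0.0012]), array([-0.239,  0.009, -0.011]))
((445.8567199707031, 10.71964168548584), 80.15469360351562)
```

>>> {"name": "jog_arm", "arguments": {
  "series": [
    [1,-0.006,0.028,0.004,-0.08,0.003,-0.004],
    [1,-0.012,0.056,0.008,-0.16,0.006,-0.007],
    [1,-0.0172,0.0838,0.0114,-0.239,0.009,-0.011],
    [1,-0.0172,0.0838,0.0114,-0.239,0.009,-0.011]
  ]
}}

```text
time_s: 3.45
tcp_pos: [680.5, 123.8, 128.4]
tcp_rot: [0.499, -0.5, 0.501, -0.5]
force: [-0.2, -1.1, 0.3]
finger_gap: 1.007
```

```bash
python3 - <<'E'
from h import *
from workcell import *
o=get_obs();c=camera('wrist');print(o['time_s'],o['tcp_pos'],rel(o,(680.3,124,77)))
im=c['pixels'];cv2.imwrite('pics/w2.png',im)
k=mask(im,(0,170,80),(6,255,255),(250,100,400,300))
print(cv2.boundingRect(k),cv2.minAreaRect(np.float32([wplane(o,c,p[0],103)[:2] for p in k])))
E
```

```text
3.45 [680.51920099 123.83766121 128.37314112] (array([-0.0002,  0.0514, -0.0001]), array([ 0.003, -0.001,  0.   ]))
(303, 180, 28, 104) ((680.771240234375, 126.21148681640625), (65.32401275634766, 15.652546882629395), 89.92533874511719)
```

View pics/w2.png

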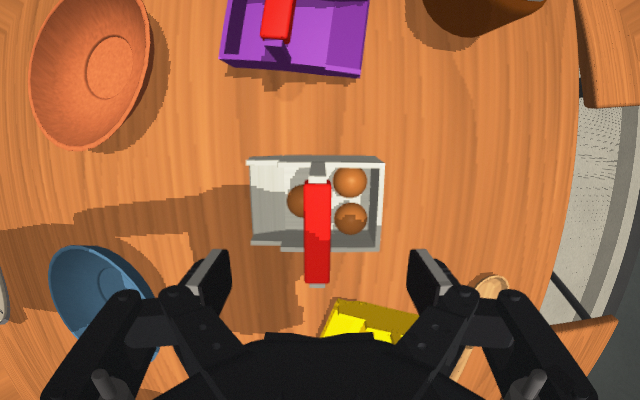

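>>> {"name": "jog_arm", "arguments": {
  "series": [
    [1,0,0.02,0.0002,0,0,0],
    [1,0,0.04,0.0002,0,0,0],
    [1,0,0.051,0.0002,0,0,0],
    [1,0,0.051,0.0002,0,0,0]
  ]
}}

```text
time_s: 4.0
tcp_pos: [680.9, 124.1, 78.5]
tcp_rot: [0.5, -0.5, 0.5, -0.5]
force: [0.3, 0.5, -0.0]
finger_gap: 1.002
```

>>> {"name": "jog_arm", "arguments": {
  "series": [
    [-1,0,0,0,0,0,0],
    [-1,0,0,0,0,0,0],
    [-1,0,0,0,0,0,0],
    [-1,0,0,0,0,0,0],
    [-1,0,0,0,0,0,0]
  ],
  "newtons": 80
}}

```text
time_s: 4.62
tcp_pos: [681.5, 124.2, 79.6]
tcp_rot: [-0.5, 0.5, -0.5, 0.5]
force: [-0.7, 0.5, 2.6]
finger_gap: 0.169
```

>>> {"name": "jog_arm", "arguments": {
  "series": [
    [-1,0,0,0,0,0,0],
    [-1,0,0,0,0,0,0],
    [-1,0,0,0,0,0,0]
  ]
}}

```text
time_s: 5.0
tcp_pos: [681.5, 124.2, 79.6]
tcp_rot: [-0.5, 0.5, -0.5, 0.5]
force: [-2.2, -0.3, 1.9]
finger_gap: 0.172
```

>>> {"name": "jog_arm", "arguments": {
  "series": [
    [-1,0,-0.01,0,0,0,0],
    [-1,0,-0.03,0,0,0,0],
    [-1,0,-0.055,0,0,0,0],
    [-1,0,-0.08,0,0,0,0],
    [-1,0,-0.1,0,0,0,0]
  ]
}}

```text
time_s: 5.62
tcp_pos: [681.7, 124.2, 182.1]
tcp_rot: [-0.501, 0.499, -0.5, 0.501]
force: [-0.0, 0.2, -1.8]
finger_gap: 0.17
```

```bash
python3 - <<'E'
from h import *
from workcell import *
o=get_obs();c=camera('wrist');print(o['time_s'],o['tcp_pos'],o['force'],o['finger_gap'])
s=camera('scene')['pixels'][130:330,220:480]
w=c['pixels'];cv2.imwrite('pics/lift.png',np.vstack([cv2.resize(w,(480,300)),cv2.resize(s,(480,300))]))
E
```

```text
5.625 [681.7147651  124.18052149 182.06832176] [-0.00521238  0.16051781 -1.82496128] 0.16982882036971045
```

View pics/lift.png

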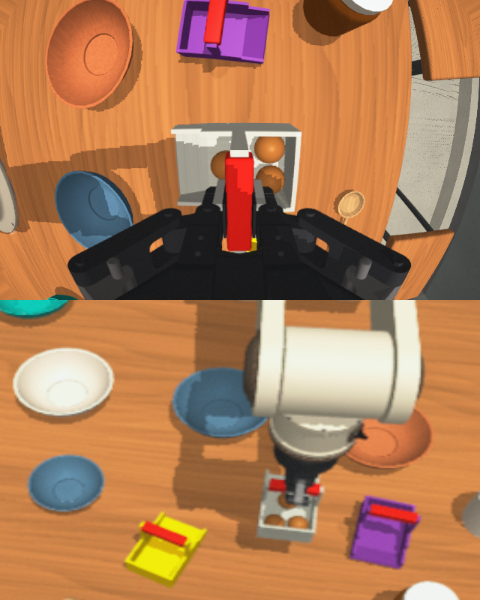

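>>> {"name": "jog_arm", "arguments": {
  "series": [
    [-1,0.008,0,-0.01,0,0,0],
    [-1,0.021,0,-0.026,0,0,0],
    [-1,0.036,0,-0.044,0,0,0],
    [-1,0.051,0,-0.062,0,0,0],
    [-1,0.066,0,-0.08,0,0,0]
  ]
}}

```text
time_s: 6.35
tcp_pos: [599.7, 57.3, 178.1]
tcp_rot: [0.5, -0.5, 0.5, -0.5]
force: [0.2, -0.0, -2.6]
finger_gap: 0.17
```

>>> {"name": "jog_arm", "arguments": {
  "series": [
    [-1,0.015,0,-0.018,0,0,0],
    [-1,0.029,0,-0.036,0,0,0],
    [-1,0.04,0,-0.049,0,0,0],
    [-1,0.047,0,-0.057,0,0,0],
    [-1,0.049,0,-0.06,0,0,0]
  ]
}}

```text
time_s: 6.98
tcp_pos: [541.1, 8.9, 179.3]
tcp_rot: [-0.5, 0.5, -0.5, 0.5]
force: [0.4, -0.4, -1.8]
finger_gap: 0.169
```

>>> {"name": "jog_arm", "arguments": {
  "series": [
    [-1,0,0.01,0,0,0,0],
    [-1,0,0.02,0,0,0,0],
    [-1,0,0.03,0,0,0,0],
    [-1,0,0.037,0,0,0,0],
    [-1,0,0.04,0,0,0,0]
  ]
}}

```text
time_s: 7.6
tcp_pos: [541.3, 9.3, 138.8]
tcp_rot: [0.5, -0.5, 0.5, -0.5]
force: [0.3, -0.2, -0.9]
finger_gap: 0.17
```

```bash
python3 - <<'E'
from h import *
from workcell import *
o=get_obs();c=camera('wrist');print(o['time_s'],o['tcp_pos'],o['force'],o['finger_gap'])
im=c['pixels'];t=camera('top')['pixels'][150:350,200:400];s=camera('scene')['pixels'][130:330,260:460]
cv2.imwrite('pics/pour.png',np.vstack([im[:, :],np.hstack([cv2.resize(t,(320,200)),cv2.resize(s,(320,200))])]))
k=mask(im,(98,60,30),(118,255,255),(0,0,330,399));P=np.float32([wplane(o,c,p[0],55)[:2] for p in k]);print(cv2.minEnclosingCircle(P))
E
```

```text
7.6 [541.32263275   9.29096266 138.75142796] [ 0.31852586 -0.23236672 -0.85545154] 0.17049140251855527
((444.7383117675781, 9.766144752502441), 79.0663070678711)
```

View pics/pour.png

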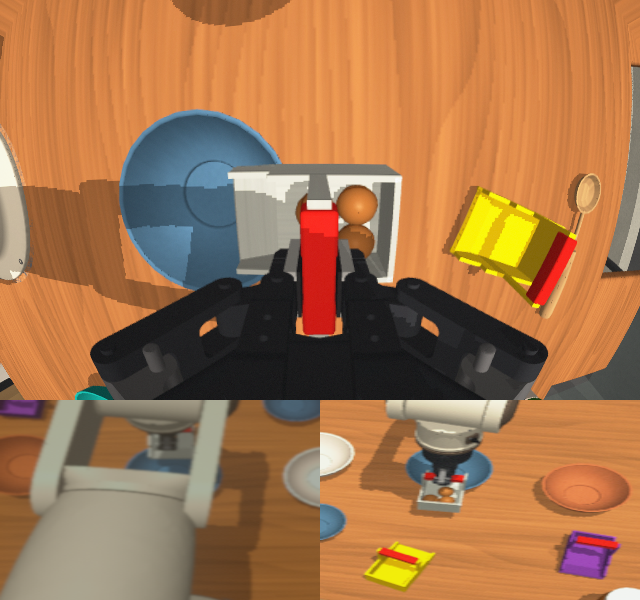

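>>> {"name": "jog_arm", "arguments": {
  "series": [
    [-1,0,-0.0048,-0.0056,0.087,0,0],
    [-1,0,-0.0091,-0.0117,0.175,0,0],
    [-1,0,-0.0129,-0.018,0.262,0,0],
    [-1,0,-0.016,-0.0247,0.349,0,0],
    [-1,0,-0.0186,-0.0316,0.436,0,0]
  ]
}}

```text
time_s: 8.38
tcp_pos: [509.7, 9.2, 158.7]
tcp_rot: [-0.597, 0.379, -0.379, 0.597]
force: [-0.4, -0.2, -0.9]
finger_gap: 0.168
```

>>> {"name": "jog_arm", "arguments": {
  "series": [
    [-1,0,-0.0048,-0.0056,0.087,0,0],
    [-1,0,-0.0091,-0.0117,0.175,0,0],
    [-1,0,-0.0128,-0.0181,0.262,0,0],
    [-1,0,-0.0161,-0.0247,0.349,0,0],
    [-1,0,-0.0186,-0.0316,0.436,0,0]
  ]
}}

```text
time_s: 9.0
tcp_pos: [473.1, 9.2, 162.2]
tcp_rot: [-0.665, 0.241, -0.24, 0.665]
force: [1.6, -0.1, -1.6]
finger_gap: 0.168
```

>>> {"name": "jog_arm", "arguments": {
  "series": [
    [-1,0,0,0,0,0,0],
    [-1,0,0,0,0,0,0],
    [-1,0,0,0,0,0,0],
    [-1,0,0,0,0,0,0],
    [-1,0,0,0,0,0,0]
  ]
}}

```text
time_s: 9.62
tcp_pos: [473.5, 9.3, 161.4]
tcp_rot: [-0.664, 0.242, -0.242, 0.664]
force: [-0.8, -0.2, -1.5]
finger_gap: 0.169
```

```bash
python3 - <<'E'
from h import *
from workcell import *
o=get_obs();c=camera('wrist');print(o['time_s'],o['tcp_pos'],o['tcp_rot'],np.round(o['joints'],2),o['finger_gap'],rel(o,(473.2,9.3,161),0,50))
cv2.imwrite('pics/tip.png',c['pixels'])
E
```

```text
9.625 [473.45115818   9.30892294 161.43208952] [-0.66440722  0.24187485 -0.2420978   0.66441573] [-0.3  -0.55  2.39  0.49  0.51 -0.64] 0.16933287880844342 (array([ 0.    ,  0.0001, -0.0005]), array([ 0., -0., -0.]))
```

View pics/tip.png

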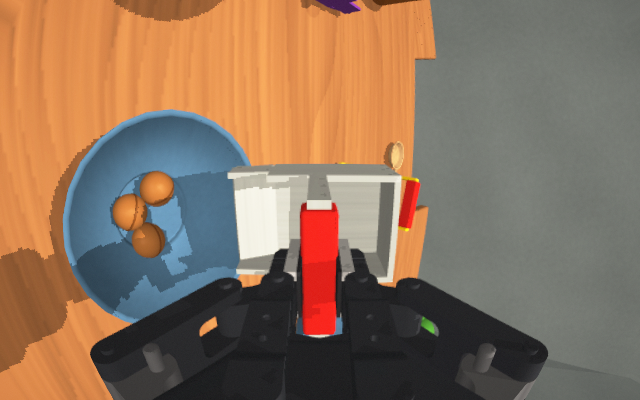

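>>> {"name": "jog_arm", "arguments": {
  "series": [
    [-1,0,0.0092,0.01,-0.175,0,0],
    [-1,0,0.0185,0.02,-0.349,0,0],
    [-1,0,0.0277,0.03,-0.524,0,0],
    [-1,0,0.037,0.04,-0.698,0,0],
    [-1,0,0.0462,0.05,-0.873,0,0]
  ]
}}

```text
time_s: 10.3
tcp_pos: [541.7, 9.2, 170.7]
tcp_rot: [0.499, -0.501, 0.501, -0.499]
force: [-0.8, -0.4, -1.1]
finger_gap: 0.167
```

>>> {"name": "jog_arm", "arguments": {
  "series": [
    [-1,0,0,0,0,0,0],
    [-1,0,0,0,0,0,0]
  ]
}}

```text
time_s: 10.55
tcp_pos: [540.7, 9.3, 169.4]
tcp_rot: [0.5, -0.5, 0.5, -0.5]
force: [-0.2, 0.2, -1.4]
finger_gap: 0.175
```

```bash
python3 - <<'E'
from h import *
from workcell import *
o=get_obs();print(o['time_s'],o['tcp_pos'],o['finger_gap'],rel(o,(541,9.3,180)),rel(o,(681.5,124.2,180)))
E
```

```text
10.55 [540.69743697   9.27875866 169.4393522 ] 0.17546340961636164 (array([-0.    , -0.0106,  0.0003]), array([-0., -0., -0.])) (array([-0.115 , -0.0105,  0.1408]), array([-0., -0., -0.]))
```

>>> {"name": "jog_arm", "arguments": {
  "series": [
    [-1,-0.017,-0.01,0.02,0,0,0],
    [-1,-0.046,-0.0105,0.056,0,0,0],
    [-1,-0.075,-0.0105,0.092,0,0,0],
    [-1,-0.1,-0.0105,0.125,0,0,0],
    [-1,-0.115,-0.0105,0.1405,0,0,0]
  ]
}}

```text
time_s: 11.18
tcp_pos: [681.8, 125.2, 181.7]
tcp_rot: [0.501, -0.499, 0.499, -0.5]
force: [0.0, 0.1, -2.0]
finger_gap: 0.17
```

>>> {"name": "jog_arm", "arguments": {
  "series": [
    [-1,0,0,0,0,0,0],
    [-1,0,0.025,0,0,0,0],
    [-1,0,0.05,0,0,0,0],
    [-1,0,0.07,0,0,0,0],
    [-1,0,0.085,0,0,0,0]
  ]
}}

```text
time_s: 11.8
tcp_pos: [680.9, 123.8, 95.4]
tcp_rot: [-0.5, 0.5, -0.5, 0.5]
force: [0.1, 0.8, -1.2]
finger_gap: 0.167
```

>>> {"name": "jog_arm", "arguments": {
  "series": [
    [-1,0,0,0,0,0,0],
    [-1,0,0,0,0,0,0]
  ]
}}

```text
time_s: 12.05
tcp_pos: [681.7, 124.1, 96.5]
tcp_rot: [-0.5, 0.5, -0.5, 0.5]
force: [0.3, -0.1, -1.4]
finger_gap: 0.173
```

Underside about 16 mm up; lower in small steps until the force changes.

>>> {"name": "jog_arm", "arguments": {
  "series": [
    [-1,0,0.005,0,0,0,0],
    [-1,0,0.01,0,0,0,0],
    [-1,0,0.014,0,0,0,0],
    [-1,0,0.014,0,0,0,0]
  ]
}}

```text
time_s: 12.55
tcp_pos: [681.2, 124.2, 81.0]
tcp_rot: [0.5, -0.5, 0.5, -0.5]
force: [-0.4, -0.9, -1.7]
finger_gap: 0.169
```

>>> {"name": "jog_arm", "arguments": {
  "series": [
    [-1,0,0.001,0,0,0,0],
    [-1,0,0.002,0,0,0,0],
    [-1,0,0.002,0,0,0,0]
  ]
}}

```text
time_s: 12.92
tcp_pos: [681.4, 124.2, 79.7]
tcp_rot: [0.5, -0.5, 0.5, -0.5]
force: [-0.5, 0.3, -1.1]
finger_gap: 0.169
```

>>> {"name": "jog_arm", "arguments": {
  "series": [
    [-1,0,0.001,0,0,0,0],
    [-1,0,0.002,0,0,0,0],
    [-1,0,0.002,0,0,0,0]
  ]
}}

```text
time_s: 13.3
tcp_pos: [681.4, 124.2, 79.5]
tcp_rot: [-0.5, 0.5, -0.5, 0.5]
force: [-10.3, -2.0, 19.1]
finger_gap: 0.168
```

>>> {"name": "jog_arm", "arguments": {
  "series": [
    [-1,0,-0.001,0,0,0,0],
    [-1,0,-0.0015,0,0,0,0],
    [-1,0,-0.0015,0,0,0,0]
  ]
}}

```text
time_s: 13.68
tcp_pos: [681.4, 124.2, 79.6]
tcp_rot: [0.5, -0.5, 0.5, -0.5]
force: [-4.3, -0.5, 8.8]
finger_gap: 0.173
```

>>> {"name": "jog_arm", "arguments": {
  "series": [
    [1,0,0,0,0,0,0],
    [1,0,0,0,0,0,0],
    [1,0,0,0,0,0,0],
    [1,0,0,0,0,0,0],
    [1,0,0,0,0,0,0]
  ]
}}

```text
time_s: 14.3
tcp_pos: [681.4, 124.2, 79.0]
tcp_rot: [0.5, -0.5, 0.5, -0.5]
force: [0.5, -1.2, -0.2]
finger_gap: 0.998
```

>>> {"name": "jog_arm", "arguments": {
  "series": [
    [1,0,0,0,0,0,0],
    [1,0,0,0,0,0,0],
    [1,0,0,0,0,0,0]
  ]
}}

```text
time_s: 14.68
tcp_pos: [681.4, 124.2, 79.1]
tcp_rot: [0.5, -0.5, 0.5, -0.5]
force: [-1.0, -1.1, 0.4]
finger_gap: 1.0
```

Released; retreat upward and check.

>>> {"name": "jog_arm", "arguments": {
  "series": [
    [1,0,-0.02,0,0,0,0],
    [1,0,-0.05,0,0,0,0],
    [1,0,-0.09,0,0,0,0],
    [1,0,-0.13,0,0,0,0],
    [1,0,-0.17,0,0,0,0]
  ]
}}

```text
time_s: 15.3
tcp_pos: [681.2, 124.1, 252.2]
tcp_rot: [-0.5, 0.5, -0.5, 0.5]
force: [1.0, -0.9, -1.1]
finger_gap: 1.004
```

>>> {"name": "jog_arm", "arguments": {
  "series": [
    [1,0,0,-0.05,0,0,0],
    [1,0,0,-0.1,0,0,0],
    [1,0,0,-0.1,0,0,0],
    [1,0,0,-0.1,0,0,0]
  ]
}}

```text
time_s: 15.8
tcp_pos: [581.8, 124.2, 250.7]
tcp_rot: [0.5, -0.499, 0.5, -0.5]
force: [0.9, -0.1, -0.0]
finger_gap: 0.999
```

```bash
python3 - <<'E'
from h import *
from workcell import *
o=get_obs();c=camera('wrist');print(o['time_s'],o['tcp_pos'],np.abs(o['joint_velocities']).max())
s=camera('scene')['pixels'];cv2.imwrite('pics/end.png',np.vstack([cv2.resize(c['pixels'],(480,300)),cv2.resize(s[130:330,160:480],(480,300))]))
E
```

```text
15.8 [581.76279154 124.21587504 250.67603166] 0.03138943681264687
```

View pics/end.png

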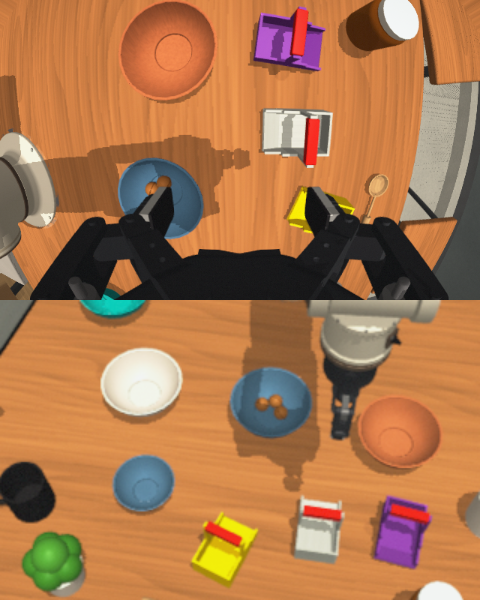

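All three nuts lie in the blue bowl, and the scoop stands empty and upright in its old place, clear of the gripper.

```bash
python3 -c "
from workcell import *
print(finish_job())"
```

```text
the job is handed in; nothing more can be done
None
```

The job is handed in at about 16 s of the 56 s allowed. I tipped all three walnuts into the large blue bowl and set the empty scoop back upright where it came from.

- **Pour:** I gripped the red bar at 80 N and carried the scoop level to the bowl. I tipped it 50 degrees about its lip, which was about 22 mm above the rim.
- **Last pictures:** they show three walnuts in the blue bowl and the scoop empty, upright and released. The gripper is clear of everything. The white and brown bowls look to be where they started; I judged that by eye and did not measure it.
- **Set-down:** the scoop pressed on the table with about 19 N for a moment. I backed off before opening the fingers.
- **Disagreements:** the bowl's centre differed by up to about 6 mm between cameras, and the handle by 1–2 mm. Neither affected the grip or the pour.

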